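Swing out the draining hook and hang the rinsing basket

ROBOT

A 6-joint arm with a two-finger parallel gripper is mounted at the origin on the work surface. World frame = base frame: x ahead of the robot, y to its left, z up, the work surface at z = 0. Lengths are in m, angles in degrees, forces in N, time in s.
With the tool pointing down it reaches from about 0.3 to 0.875 m from the base axis. Payload 6.4 kg.
Tool frame: the origin (TCP) lies at the very end of the fingers, on their centre line; the grasp point (between the pads) lies 19 mm behind it; z points along the fingers, x is the direction in which the jaws open and shut, and the axes are right-handed (so a half turn about z gives the same grasp; the last joint's range is limited). The gripper opens to 85 mm and grips with 20 to 120 N. Pads are 22 mm wide; open, the fingers measure 114 mm over their backs; the gripper's body (76 mm by 85 mm) begins 54 mm behind the grasp point. The pads swing forward as they close: fully open they stand 13 mm farther back than shut.
Start: joints at [-85.56, 10.359, 92.074, -0, 77.567, -11.82], TCP at [0.161, -0.552, 0.231] pointing down, gripper open.
Joint ranges: [-171.53, 171.53], [-51.25, 118.39], [17.06, 147.69], [-65.23, 245.23], [0, 150.52], [-178.68, 178.68]. Speed limits (degrees/s): [147.25, 147.25, 172.46, 180, 180, 180].

INTERFACE

Orientations are given as a 3x3 rotation matrix whose columns are the frame's x, y, z axes.
In Python, from bench import r gives the robot as it stands.
- The arm moves only by the tool send_rows, never from a script. Its argument "plan" is a list of rows, each an object with "slide": the shift along the tool's x, y, z in m, a list of three; "yaw": the turn about the tool's z in degrees. In form: [{"slide": [dx, dy, dz], "yaw": yaw}, ...]. A call has 1 to 5 rows; each row is the pose to reach, as a shift and turn from the pose commanded when the call began, along the tool's axes at that moment; what a row does not reach only later rows make up. A row lasts 1/12 s, in which the tool goes at most 41.7 mm and 7.16 degrees, less where a joint would pass 70% of its speed; a pose out of reach is approached as far as the arm can. A call with a gripper value outside its range is refused whole. "hand" is the finger opening in m, from 0 to 0.0854, set as the call begins (left out, the last holds). The fingers move at their own pace and stop on an object; the grip force is fixed at half the most. Time passes only in rows, so rows that repeat a pose let the fingers close. It gives the time, the measured TCP pose, the force and the opening at its end, in the units of the state.
- r.read_state(): the state, without advancing time (a new reading comes with each control period).
- r.read_camera(name): name is "side" or "top"; returns (picture, depth): 480x640x3 uint8, red, green, blue; 480x640 float32, m along the optical axis (not along the pixel's ray), 0 where there is no reading.
- r.calibration(name): a dict with "mtx" (3x3 intrinsics, pixels), "k1" (the pictures are not rectified: a ray, as slopes to the right and down, at radius r is drawn at 1 + k1 r^2 times it, then the intrinsics apply), "view" (4x4, takes a point from world to camera coordinates). Camera axes: x right, y down, z forward; pixel columns grow to the right and rows downward; lengths in m; the calibration is good to about 2 mm. A picture is of the moment at which its call begins. calibration takes no time and is no camera call.
- r.sign_off(): hands the job in, once; it reports no verdict.
The state is a dict: "t": time; "joint_pos": joint angles; "joint_vel": joint speeds; "tau": joint torques, N m; "position": TCP position; "eef_rot": TCP orientation; "wrist_force": force on the tool from outside, world axes, zero at the start; "wrist_torque": the same for the moment, N m; "width": opening from 0.0 (shut) to 1.0 (fully open).
Only numpy, scipy, OpenCV 4.12 (cv2) and the standard library are available. Lean on these libraries where they do the work, as an engineer would, in place of code of your own. Each camera call takes 0.05 s, during which the arm holds its last target. There are 200 camera calls.

TASK

The draining stand's swivel hook is parked turned away. With closed fingers (do not grip it) push the hook round counter-clockwise, seen from above, over the drip tray until its shank meets the stop pin, and press it firmly home there for a moment, as with a finger (about 10 N, never more than 15 N). Then take the small steel basket by the tab on its bail, hang it gently by the bail in the dip of the hook, upright and without turning the hook off its stop, and let go, leaving everything else on the bench alone.

Things in the scene. Friction and masses are not known exactly. Their poses are not given: they have to be found in the camera images.
- stand: fixed draining stand: steel foot plate 90 x 130 x 12 mm, upright post 16 mm thick at the origin (origin on the bench, under the post's axis), and in front of it (along the stand's -x) a white drip tray 150 x 170 mm, 18 mm high, its centre 115 mm from the post. z up.
- pivot (a point): point on the swivel's vertical axis, 175 mm above the bench, at the height of the hook's shank. A round hub 30 mm wide (156 to 188 mm high) turns here on the post. The hook turns only by being pushed: friction of 0.16 N m (2.5 N at 65 mm from the axis) holds it wherever it is left. It can turn counter-clockwise (seen from above) until the shank meets the stop pin, 1.2 to 2.0 rad from where it starts.
- shank (a point): point on the centre line of the hook's shank, 40 mm from the swivel's axis and 175 mm above the bench. The direction from pivot to shank is where the hook faces. The shank is a level round steel bar 8 mm thick, running from the hub to 74 mm from the axis; it then dips in a V (of the same bar, centre line at 159 mm high, 92 mm from the axis) and rises again to the free tip, 108 mm from the axis, centre line 175 mm high (top of the tip 179 mm high).
- saddle (a point): point in the V dip of the hook, 92 mm from the swivel's axis and 168.4 mm above the bench, where the centre of the basket's bail bar comes to lie when it hangs; moves with the hook.
- stop (a point): about where shank lies once the shank is against the stop pin (40 mm from the axis, 175 mm high). The upright pin, 8 mm thick, 183 mm high, on a bright ear of the dark collar under the hub, is set differently on every stand: true contact is up to 3.2 mm before or after this point and must be felt. Pin and collar are clamped and rigid: there the force climbs steeply, within a millimetre.
- basket: loose round steel rinsing basket, 56 mm across and 35 mm high, 0.1 to 0.23 kg, standing upright on the bench; origin at the centre of its underside, z up. A rigid wire bail (6 mm thick) stands over it in its own y-z plane: legs 53 mm apart (centres), level top bar at 85 mm high, 34 mm long along y. Through the opening under the bar (50 mm high, 47 mm wide) the hook must pass along the basket's x axis, either way round. On the bar stands the grip tab.
- bail (a point): middle of the bail's top bar on its centre line, 85 mm above the basket's underside
- tab (a point): in the grip tab, 24 mm above bail. The tab is an upright flat bar, 18 mm wide along the basket's y, 9 mm thick along its x, its top 14 mm above this point, standing on the bail bar. Gripped across its 18 mm width, the fingers stand on either side of the hook's tip and clear of it.
- jar_a: bystander: glass jar with steel lid, 52 mm wide, 70 mm high; origin under its centre
- jar_b: bystander: glass jar with white lid, 60 mm wide, 80 mm high; origin under its centre
- amber: bystander: amber bottle, 56 mm wide, 100 mm high; origin under its centre
- beaker: bystander: glass beaker, 68 mm wide, 75 mm high; origin under its centre
- dish: bystander: flat clear dish, 80 mm wide, 16 mm high; origin under its centre
- spatula: bystander: steel lab spoon 170 mm long, lying flat
- roll: bystander: white ring-shaped roll, 64 mm wide, 35 mm high; origin under its centre
There are look-alikes about, which are no part of the job. Leave any green, pink or turquoise look-alike of the basket alone.

How it is judged:
By the outcome, as a careful person would: the job done as asked, in the order asked, and still so for the second after the job is handed in, with the robot touching nothing.
It also fails if it takes over 72 s, if anything falls off the work surface, if the arm or the gripper's body presses on something with over 40 N, if the wrist force passes 120 N, or if a joint passes its speed limit or range.

## Working session

There is one attempt and no reset: what is moved stays moved. The work goes in short steps, Python scripts to look and compute and a tool call to move; the robot and the scene stay as the last step left them, time stands still between calls to the robot, and variables do not carry over. Pictures are saved under pics/ and viewed, about 8 in all and at most 12, crops included, and the job is handed in when it is done.

Besides the shell and the picture viewer there is one more tool, called by a JSON object that holds its "fn" and its "kwargs". send_rows: Moves the arm, as the interface text tells. Its arguments: {"type":"object","properties":{"plan":{"type":"array"},"hand":{"type":"number"}},"required":["plan"]}

```bash
mkdir -p pics; cat > h.py <<'E'
import numpy as np, cv2
from bench import r
def snap(n):
    p,d=r.read_camera(n); np.save(f'pics/{n}.npy',p); np.save(f'pics/{n}_d.npy',d)
    return p,d
def save(p,f): cv2.imwrite(f,cv2.cvtColor(p,cv2.COLOR_RGB2BGR))
def und(n,uv):
    c=r.calibration(n); K=np.array(c['mtx']); k1=c['k1']
    s=np.array([(uv[0]-K[0,2])/K[0,0],(uv[1]-K[1,2])/K[1,1]]); x=s.copy()
    for _ in range(30): x=s/(1+k1*(x@x))
    return x
def ray(n,uv):
    V=np.array(r.calibration(n)['view']); R=V[:3,:3]
    d=R.T@np.append(und(n,uv),1); return -R.T@V[:3,3],d
def onz(n,uv,z):
    o,d=ray(n,uv); return o+d*(z-o[2])/d[2]
def atd(n,uv,dep):
    o,d=ray(n,uv); return o+d*dep
def proj(n,P):
    c=r.calibration(n);V=np.array(c['view']);K=np.array(c['mtx'])
    q=V[:3,:3]@np.array(P)+V[:3,3]; x=q[:2]/q[2]; x=x*(1+c['k1']*(x@x)); return np.array([K[0,0]*x[0]+K[0,2],K[1,1]*x[1]+K[1,2]])
def tri(a,b):
    o1,d1=ray('side',a);o2,d2=ray('top',b)
    s=np.linalg.lstsq(np.c_[d1,-d2],o2-o1,rcond=None)[0]
    p,q=o1+d1*s[0],o2+d2*s[1]; return (p+q)/2,np.linalg.norm(p-q)
E
python3 - <<'E'
from h import *
for n in('side','top'):
    p,d=snap(n); save(p,f'pics/{n}0.png'); c=r.calibration(n); print(n,np.round(c['mtx'],1).tolist(),c['k1'],np.round(c['view'],3).tolist())
s=r.read_state(); print(s)
E
```

```text
side [[511.0, 0.0, 322.2], [0.0, 511.0, 238.7], [0.0, 0.0, 1.0]] -0.11572883957568418 [[0.99, -0.142, 0.01, -0.556], [-0.076, -0.585, -0.808, 0.143], [0.12, 0.799, -0.589, 0.963], [0.0, 0.0, 0.0, 1.0]]
top [[543.5, 0.0, 313.4], [0.0, 543.5, 232.5], [0.0, 0.0, 1.0]] -0.06152659024555732 [[0.022, -1.0, 0.011, 0.014], [-0.986, -0.024, -0.165, 0.564], [0.166, -0.007, -0.986, 0.989], [0.0, 0.0, 0.0, 1.0]]
{'t': 0.1, 'joint_pos': array([-8.55601271e+01,  1.03984696e+01,  9.21245677e+01,  1.56432346e-03,
        7.75667894e+01, -1.18204486e+01]), 'joint_vel': array([ 0.06648482,  0.01656204, -0.07525216,  0.02792507, -0.08208084,
       -0.07695702]), 'tau': array([ 4.45620117e-04, -4.45875549e+01, -3.52238417e+01, -2.54955039e-04,
        4.14811875e-03,  1.25956649e-05]), 'position': array([ 0.16098519, -0.55150502,  0.23047752]), 'eef_rot': array([[ 2.79996222e-01, -9.60001097e-01, -9.47834381e-05],
       [-9.59999884e-01, -2.79996023e-01,  1.56513103e-03],
       [-1.52906650e-03, -3.47238687e-04, -9.99998771e-01]]), 'wrist_force': array([ 0.07242032,  0.59155237, -0.6108055 ]), 'wrist_torque': array([0.02035025, 0.00939806, 0.03065444]), 'width': 1.003407644489977}
```

View pics/side0.png

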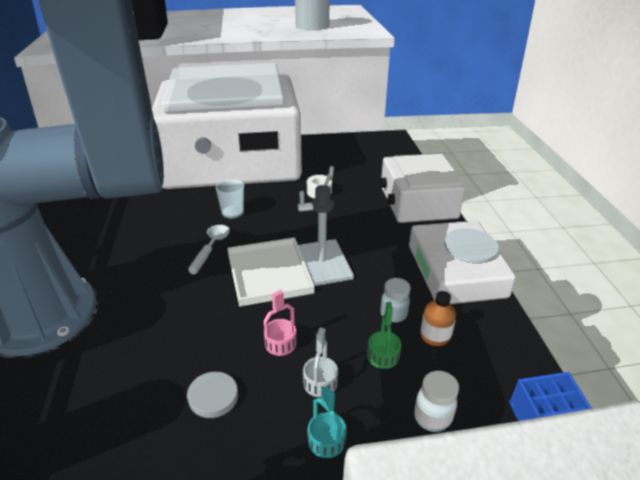

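View pics/top0.png

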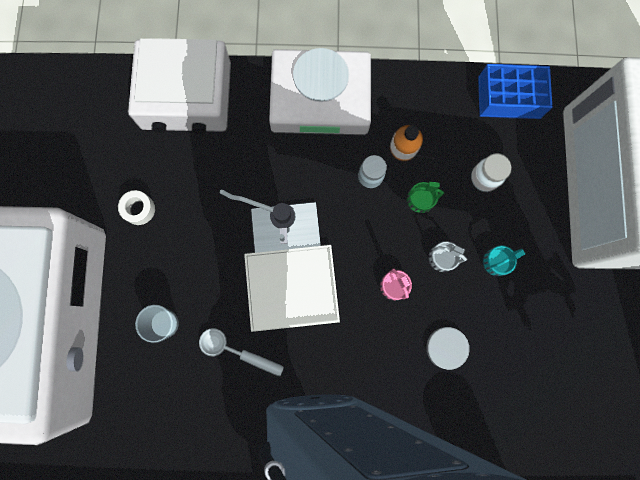

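Side view: the stand is at (322,200), with its hook pointing back to (332,170). The small steel basket is at (320,375) among the pink (280,335), green (384,348) and turquoise (327,433) look-alikes. In the top view the hub is at (282,215), the hook tip about (222,191) and the plain grey basket at (446,257). That grey one is the only steel-coloured basket. I'll confirm with one enlarged crop.

```bash
python3 - <<'E'
from h import *
t=np.load('pics/top.npy'); s=np.load('pics/side.npy')
f=lambda a,x,y,w,h,k:cv2.resize(a[y:y+h,x:x+w],None,fx=k,fy=k,interpolation=cv2.INTER_CUBIC)
A=np.hstack([f(t,210,175,100,75,4),f(t,420,225,100,75,4)])
B=np.hstack([f(s,280,160,100,75,4),f(s,275,325,100,75,4)])
save(np.vstack([A,B]),'pics/crop0.png')
dt=np.load('pics/top_d.npy');ds=np.load('pics/side_d.npy')
for uv in((282,215),(282,238),(230,193),(250,203),(446,257),(285,290)): print(uv,atd('top',uv,dt[uv[1],uv[0]]).round(3))
for uv in((322,190),(303,203),(331,172),(321,340),(320,375)): print(uv,atd('side',uv,ds[uv[1],uv[0]]).round(3))
E
```

```text
(282, 215) [0.567 0.08  0.191]
(282, 238) [0.53  0.079 0.183]
(230, 193) [0.647 0.196 0.001]
(250, 203) [0.588 0.135 0.181]
(446, 257) [ 0.528 -0.238  0.004]
(285, 290) [0.455 0.079 0.004]
(322, 190) [0.57  0.071 0.188]
(303, 203) [0.533 0.076 0.158]
(331, 172) [0.604 0.173 0.169]
(321, 340) [ 0.524 -0.242  0.114]
(320, 375) [ 0.527 -0.219  0.003]
```

View pics/crop0.png

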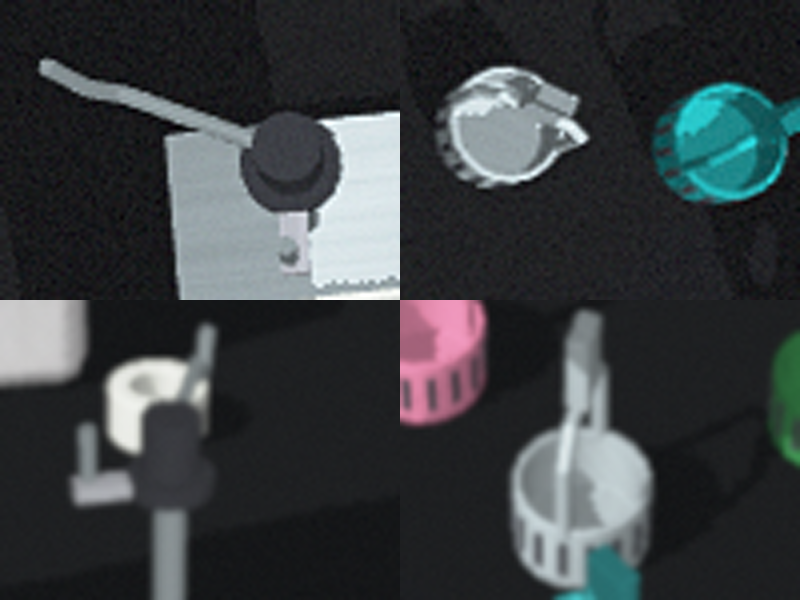

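The crop confirms the grey steel basket, with its tab at top pixel (459,250). It also shows the pin on its bright ear at top pixel (282,237), and the hook parked up-left with its tip at (221,191). Next I measure them from the depth and the two views.

```bash
cat >> h.py <<'E'
def cloud(n,box,d):
    x0,y0,x1,y1=box; out=[];px=[]
    for v in range(y0,y1):
        for u in range(x0,x1):
            if d[v,u]>0: out.append(atd(n,(u,v),d[v,u])); px.append((u,v))
    return np.array(out),np.array(px)
E
python3 - <<'E'
from h import *
dt=np.load('pics/top_d.npy');ds=np.load('pics/side_d.npy')
def sel(c,lo,hi): return c[(c[:,2]>lo)&(c[:,2]<hi)]
def pca(c):
    m=c[:,:2].mean(0); w,v=np.linalg.eigh(np.cov((c[:,:2]-m).T)); return m.round(4),(np.sqrt(w)*1e3).round(1),np.degrees(np.arctan2(v[1,1],v[0,1])).round(1)
for n,d,bb,hb in(('top',dt,(425,235,475,280),(212,180,275,230)),('side',ds,(298,322,345,400),(322,160,342,192))):
    c,_=cloud(n,bb,d)
    for lo,hi in((.02,.045),(.05,.08),(.08,.095),(.095,.13),(.05,.13)):
        q=sel(c,lo,hi); 
        if len(q)>8: print(n,'basket',lo,hi,len(q),pca(q),q.min(0).round(3),q.max(0).round(3))
    c,_=cloud(n,hb,d); q=sel(c,.150,.186); print(n,'hook',len(q),pca(q),q.min(0).round(3),q.max(0).round(3))
for lo,hi in(((262,200,305,232)),): pass
c,_=cloud('top',(262,198,300,226),dt); q=sel(c,.184,.2); print('hub',len(q),pca(q),np.median(q,0),q.min(0),q.max(0))
c,_=cloud('top',(276,230,290,246),dt); q=sel(c,.165,.2); print('pin',len(q),pca(q),np.median(q,0))
c,_=cloud('side',(298,190,309,215),ds); q=sel(c,.155,.2); print('pin side',len(q),pca(q),q.min(0),q.max(0))
# triangulations
f=lambda x,y,ox,oy:(ox+x/4,oy+y/4)
print('tip',tri(f(208,30,280,160),f(47,66,210,175)))
print('pin',tri(f(86,127,280,160),f(290,243,210,175)))
print('hub',tri(f(172,107,280,160),f(291,140,210,175)))
print('tabtop',tri(f(585-400,315-300,275,325),f(565-400,98,420,225)))
E
```

```text
Traceback (most recent call last):
  File "h.py", line 30, in cloud
    if d[v,u]>0: out.append(atd(n,(u,v),d[v,u])); px.append((u,v))
                            ~~~^^^^^^^^^^^^^^^^
  File "h.py", line 18, in atd
    o,d=ray(n,uv); return o+d*dep
        ~~~^^^^^^
  File "h.py", line 14, in ray
    d=R.T@np.append(und(n,uv),1); return -R.T@V[:3,3],d
                    ~~~^^^^^^
  File "h.py", line 8, in und
    c=r.calibration(n); K=np.array(c['mtx']); k1=c['k1']
ValueError: time passes only in moves, steps and waits
```

```bash
python3 - <<'E'
s=open('h.py').read().replace('r.calibration(n)','cal(n)').replace('def snap','import functools\n@functools.lru_cache\ndef cal(n): return r.calibration(n)\ndef snap',1)
open('h.py','w').write(s)
E
cat > m.py <<'E'
from h import *
dt=np.load('pics/top_d.npy');ds=np.load('pics/side_d.npy')
def sel(c,lo,hi): return c[(c[:,2]>lo)&(c[:,2]<hi)]
def pca(c):
    m=c[:,:2].mean(0); w,v=np.linalg.eigh(np.cov((c[:,:2]-m).T)); return m.round(4),(np.sqrt(w)*1e3).round(1),np.degrees(np.arctan2(v[1,1],v[0,1])).round(1)
E
python3 - <<'E'
from m import *
for n,d,bb,hb in(('top',dt,(425,235,475,280),(212,180,275,230)),('side',ds,(298,322,345,400),(322,160,342,192))):
    c,_=cloud(n,bb,d)
    for lo,hi in((.02,.045),(.05,.08),(.08,.095),(.095,.13),(.05,.13)):
        q=sel(c,lo,hi); 
        if len(q)>8: print(n,'basket',lo,hi,len(q),pca(q),q.min(0).round(3),q.max(0).round(3))
    c,_=cloud(n,hb,d); q=sel(c,.150,.186); print(n,'hook',len(q),pca(q),q.min(0).round(3),q.max(0).round(3))
c,_=cloud('top',(262,198,300,226),dt); q=sel(c,.184,.2); print('hub',len(q),pca(q),np.median(q,0),q.min(0),q.max(0))
c,_=cloud('top',(276,230,290,246),dt); q=sel(c,.165,.2); print('pin',len(q),pca(q),np.median(q,0))
c,_=cloud('side',(298,190,309,215),ds); q=sel(c,.155,.2); print('pin side',len(q),pca(q),q.min(0),q.max(0))
f=lambda x,y,ox,oy:(ox+x/4,oy+y/4)
print('tip',tri(f(208,30,280,160),f(47,66,210,175)))
print('pin',tri(f(86,127,280,160),f(290,243,210,175)))
print('hub',tri(f(172,107,280,160),f(291,140,210,175)))
print('tabtop',tri(f(585-400,315-300,275,325),f(565-400,98,420,225)))
E
```

```text
top basket 0.02 0.045 192 (array([ 0.5234, -0.2264]), array([17.6, 19.1]), np.float64(-170.2)) [ 0.498 -0.257  0.02 ] [ 0.554 -0.203  0.044]
top basket 0.05 0.08 32 (array([ 0.5259, -0.2295]), array([ 1.6, 26.5]), np.float64(65.3)) [ 0.513 -0.258  0.052] [ 0.54  -0.203  0.08 ]
top basket 0.08 0.095 59 (array([ 0.5274, -0.2256]), array([ 2. , 16.1]), np.float64(66.6)) [ 0.516 -0.251  0.08 ] [ 0.538 -0.205  0.095]
top basket 0.095 0.13 100 (array([ 0.5254, -0.2286]), array([3. , 5.8]), np.float64(62.9)) [ 0.519 -0.24   0.095] [ 0.533 -0.22   0.126]
top basket 0.05 0.13 191 (array([ 0.5261, -0.2278]), array([ 2.6, 14.6]), np.float64(65.5)) [ 0.513 -0.258  0.052] [ 0.54  -0.203  0.126]
top hook 311 (array([0.5895, 0.135 ]), array([ 4.2, 31.1]), np.float64(67.9)) [0.558 0.094 0.151] [0.61  0.187 0.185]
side basket 0.02 0.045 500 (array([ 0.5247, -0.2348]), array([16.7, 20.6]), np.float64(74.6)) [ 0.497 -0.261  0.02 ] [ 0.554 -0.205  0.045]
side basket 0.05 0.08 92 (array([ 0.5206, -0.2451]), array([ 3.2, 27.2]), np.float64(68.6)) [ 0.504 -0.321  0.05 ] [ 0.537 -0.208  0.079]
side basket 0
[... 598 characters left out ...]
.57384687 0.08172383 0.18801277] [0.55910679 0.06714326 0.18417846] [0.58807887 0.09551292 0.19209674]
pin 29 (array([0.5322, 0.0806]), array([2.2, 2.4]), np.float64(-162.5)) [0.53197883 0.08095483 0.18288681]
pin side 57 (array([0.5308, 0.0776]), array([2. , 2.3]), np.float64(141.6)) [0.52757583 0.07375721 0.15502698] [0.53538432 0.08392801 0.18395164]
tip (array([0.60782282, 0.18408067, 0.17401066]), np.float64(0.0008334931601901376))
pin (array([0.53229899, 0.07854111, 0.18263648]), np.float64(0.002671647824563987))
hub (array([0.57407878, 0.07914422, 0.19036278]), np.float64(0.0025997144868909294))
tabtop (array([ 0.52555795, -0.23301034,  0.12908682]), np.float64(0.0003636121037772989))
```

```bash
cat > go.py <<'E'
import sys, numpy as np
from bench import r
H=np.array([.574,.081])
def show(*T):
    s=r.read_state(); R=s['eef_rot'];p=s['position'];a=np.degrees(np.arctan2(R[1,0],R[0,0]))
    print('t',round(s['t'],2),'p',p.round(4),'ang',a.round(2),'F',s['wrist_force'].round(1),'w',round(s['width'],3),'q6',s['joint_pos'][5].round(1))
    for x in T:
        print(np.round(x,4),'->',(R.T@(np.array(x[:3])-p)).round(4),'yaw',round(-((x[3]-a+180)%360-180),1))
def fin(hook,gap,rad=.065,z=.162,half=.015):  # finger centre behind a hook facing angle `hook`
    h=np.radians(hook);u=np.array([np.cos(h),np.sin(h)]);n=np.array([-u[1],u[0]])
    c=H+rad*u-n*(half+gap); return [c[0],c[1],z,hook-180]
E
python3 -c "
from go import *
show([*fin(71,.015)[:2],.24,-109])"
```

```text
t 0.1 p [ 0.161  -0.5515  0.2305] ang -73.74 F [ 0.1  0.6 -0.6] w 1.003 q6 -11.8
[   0.6235    0.1327    0.24   -109.    ] -> [-0.5273 -0.6356 -0.0085] yaw 35.3
```

{"fn": "send_rows", "kwargs": {"plan": [{"slide": [-0.132, -0.159, -0.005], "yaw": 0}, {"slide": [-0.132, -0.159, -0.005], "yaw": 0}, {"slide": [-0.132, -0.159, -0.005], "yaw": 0}, {"slide": [-0.132, -0.159, -0.005], "yaw": 0}, {"slide": [-0.132, -0.159, -0.005], "yaw": 0}], "hand": 0}}

```text
t: 0.52
position: [0.2773, -0.3787, 0.2358]
eef_rot: [[0.279, -0.96, -0.0], [-0.96, -0.279, 0.001], [-0.001, -0.0, -1.0]]
wrist_force: [1.5, -0.1, -0.1]
width: 0.296
```

{"fn": "send_rows", "kwargs": {"plan": [{"slide": [-0.132, -0.159, -0.002], "yaw": 0}, {"slide": [-0.132, -0.159, -0.002], "yaw": 0}, {"slide": [-0.132, -0.159, -0.002], "yaw": 0}, {"slide": [-0.132, -0.159, -0.002], "yaw": 0}, {"slide": [-0.132, -0.159, -0.002], "yaw": 0}]}}

```text
t: 0.93
position: [0.3929, -0.2074, 0.2382]
eef_rot: [[0.28, -0.96, 0.0], [-0.96, -0.28, 0.0], [-0.0, -0.0, -1.0]]
wrist_force: [1.0, -0.3, 0.5]
width: 0.002
```

{"fn": "send_rows", "kwargs": {"plan": [{"slide": [-0.132, -0.159, 0], "yaw": 0}, {"slide": [-0.132, -0.159, 0], "yaw": 0}, {"slide": [-0.132, -0.159, 0], "yaw": 0}, {"slide": [-0.132, -0.159, 0], "yaw": 0}, {"slide": [-0.132, -0.159, 0], "yaw": 0}]}}

```text
t: 1.35
position: [0.5087, -0.0359, 0.2381]
eef_rot: [[0.28, -0.96, -0.0], [-0.96, -0.28, 0.0], [-0.0, 0.0, -1.0]]
wrist_force: [0.0, -0.9, -0.2]
width: 0.002
```

```bash
python3 -c "
from go import *
show([*fin(71,.015)[:2],.24,-109])"
```

```text
t 1.35 p [ 0.5087 -0.0359  0.2381] ang -73.71 F [ 0.  -0.9 -0.2] w 0.002 q6 56.3
[   0.6235    0.1327    0.24   -109.    ] -> [-0.1297 -0.1575 -0.0019] yaw 35.3
```

{"fn": "send_rows", "kwargs": {"plan": [{"slide": [-0.13, -0.157, -0.002], "yaw": 35.3}, {"slide": [-0.13, -0.157, -0.002], "yaw": 35.3}, {"slide": [-0.13, -0.157, -0.002], "yaw": 35.3}, {"slide": [-0.13, -0.157, -0.002], "yaw": 35.3}, {"slide": [-0.13, -0.157, -0.002], "yaw": 35.3}]}}

```text
t: 1.77
position: [0.6196, 0.1275, 0.2397]
eef_rot: [[-0.312, -0.95, -0.001], [-0.95, 0.312, -0.0], [0.0, 0.001, -1.0]]
wrist_force: [1.3, -1.4, 1.3]
width: 0.002
```

```bash
python3 -c "
from go import *
from h import *
p,d=snap('top');p2,d2=snap('side')
f=lambda a,x,y,w,h,k:cv2.resize(a[y:y+h,x:x+w],None,fx=k,fy=k,interpolation=cv2.INTER_CUBIC)
save(np.hstack([f(p,200,150,133,150,3),f(p2,260,120,133,150,3)]),'pics/a.png')
show([*fin(71,.015)[:2],.24,-109],[*fin(71,.015)[:2],.162,-109])"
```

```text
t 1.87 p [0.6205 0.1306 0.2386] ang -107.84 F [-0.3 -0.1 -0.2] w 0.002 q6 109.0
[   0.6235    0.1327    0.24   -109.    ] -> [-0.003  -0.0023 -0.0014] yaw 1.2
[   0.6235    0.1327    0.162  -109.    ] -> [-0.0028 -0.0024  0.0766] yaw 1.2
```

View pics/a.png

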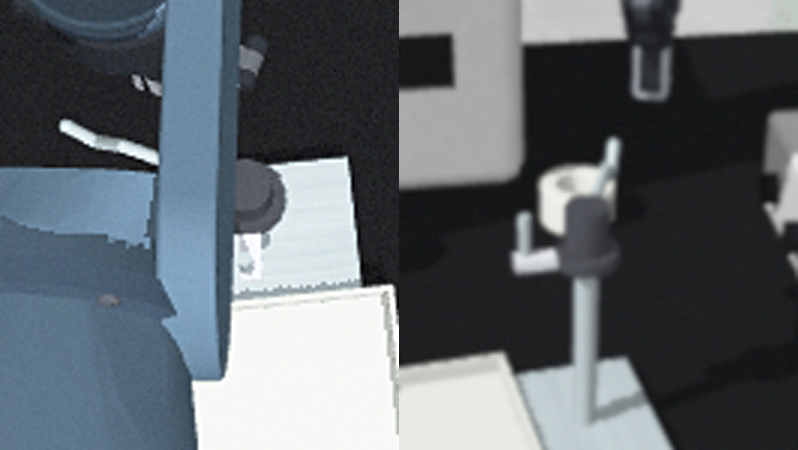

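{"fn": "send_rows", "kwargs": {"plan": [{"slide": [-0.003, -0.0025, 0.038], "yaw": 1.2}, {"slide": [-0.003, -0.0025, 0.0765], "yaw": 1.2}, {"slide": [-0.003, -0.0025, 0.0765], "yaw": 1.2}]}}

```text
t: 2.12
position: [0.6167, 0.1275, 0.1549]
eef_rot: [[-0.325, -0.946, -0.015], [-0.946, 0.325, -0.0], [0.005, 0.014, -1.0]]
wrist_force: [-3.0, -0.8, -2.6]
width: -0.0
```

```bash
python3 -c "
from go import *
show(*[fin(a,0) for a in (71,77,83,89,95)])"
```

```text
t 2.12 p [0.6167 0.1275 0.1549] ang -108.94 F [-3.  -0.8 -2.6] w -0.0 q6 109.8
[   0.6093    0.1376    0.162  -109.    ] -> [-0.0071  0.0104 -0.007 ] yaw 0.1
[   0.6032    0.141     0.162  -103.    ] -> [-0.0084  0.0172 -0.0069] yaw -5.9
[  0.5968   0.1437   0.162  -97.    ] -> [-0.0089  0.0242 -0.0068] yaw -11.9
[  0.5901   0.1457   0.162  -91.    ] -> [-0.0086  0.0312 -0.0067] yaw -17.9
[  0.5833   0.1471   0.162  -85.    ] -> [-0.0077  0.0381 -0.0066] yaw -23.9
```

{"fn": "send_rows", "kwargs": {"plan": [{"slide": [0, 0, 0], "yaw": 0}, {"slide": [0, 0, 0], "yaw": 0}, {"slide": [0, 0, 0], "yaw": 0}]}}

```text
t: 2.37
position: [0.6241, 0.1273, 0.1669]
eef_rot: [[-0.326, -0.945, 0.005], [-0.945, 0.326, 0.0], [-0.002, -0.004, -1.0]]
wrist_force: [0.6, -0.0, 1.2]
width: -0.0
```

```bash
python3 -c "
from go import *
show(*[fin(a,0) for a in (71,77,83,89,95)])"
```

```text
t 2.37 p [0.6241 0.1273 0.1669] ang -109.02 F [ 0.6 -0.   1.2] w -0.0 q6 109.9
[   0.6093    0.1376    0.162  -109.    ] -> [-0.0049  0.0173  0.0049] yaw -0.0
[   0.6032    0.141     0.162  -103.    ] -> [-0.0061  0.0242  0.0048] yaw -6.0
[  0.5968   0.1437   0.162  -97.    ] -> [-0.0066  0.0312  0.0048] yaw -12.0
[  0.5901   0.1457   0.162  -91.    ] -> [-0.0063  0.0382  0.0048] yaw -18.0
[  0.5833   0.1471   0.162  -85.    ] -> [-0.0053  0.0451  0.0047] yaw -24.0
```

{"fn": "send_rows", "kwargs": {"plan": [{"slide": [0, 0, 0], "yaw": 0}, {"slide": [-0.002, 0.002, 0], "yaw": 0}, {"slide": [-0.004, 0.004, 0], "yaw": 0}, {"slide": [-0.005, 0.006, 0], "yaw": 0}, {"slide": [-0.006, 0.008, 0], "yaw": 0}]}}

```text
t: 2.78
position: [0.6167, 0.1363, 0.1641]
eef_rot: [[-0.325, -0.946, 0.0], [-0.946, 0.325, 0.0], [-0.0, -0.0, -1.0]]
wrist_force: [-0.4, 0.2, 0.4]
width: -0.002
```

{"fn": "send_rows", "kwargs": {"plan": [{"slide": [0, 0.002, 0], "yaw": 0}, {"slide": [0, 0.0035, 0], "yaw": 0}, {"slide": [0, 0.005, 0], "yaw": 0}, {"slide": [0, 0.0065, 0], "yaw": 0}, {"slide": [0, 0.008, 0], "yaw": 0}]}}

```text
t: 3.2
position: [0.6091, 0.1386, 0.1637]
eef_rot: [[-0.326, -0.945, -0.0], [-0.945, 0.326, -0.0], [0.0, 0.0, -1.0]]
wrist_force: [-0.1, 1.0, -0.0]
width: -0.0
```

```bash
python3 -c "
from go import *
show(*[fin(a,0) for a in (71,77,83,89,95,101)])"
```

```text
t 3.2 p [0.6091 0.1386 0.1637] ang -109.0 F [-0.1  1.  -0. ] w -0.0 q6 111.0
[   0.6093    0.1376    0.162  -109.    ] -> [ 0.0009 -0.0006  0.0017] yaw -0.0
[   0.6032    0.141     0.162  -103.    ] -> [-0.0003  0.0063  0.0017] yaw -6.0
[  0.5968   0.1437   0.162  -97.    ] -> [-0.0008  0.0132  0.0017] yaw -12.0
[  0.5901   0.1457   0.162  -91.    ] -> [-0.0005  0.0202  0.0017] yaw -18.0
[  0.5833   0.1471   0.162  -85.    ] -> [0.0004 0.0271 0.0017] yaw -24.0
[  0.5763   0.1477   0.162  -79.    ] -> [0.0021 0.0339 0.0017] yaw -30.0
```

{"fn": "send_rows", "kwargs": {"plan": [{"slide": [0, 0.0063, 0.001], "yaw": -6}, {"slide": [-0.0005, 0.0132, 0.001], "yaw": -12}, {"slide": [0, 0.0202, 0.001], "yaw": -18}, {"slide": [0.0008, 0.0271, 0.001], "yaw": -24}, {"slide": [0.002, 0.0339, 0.001], "yaw": -30}]}}

```text
t: 3.62
position: [0.5772, 0.1482, 0.1633]
eef_rot: [[0.196, -0.981, 0.003], [-0.981, -0.196, 0.001], [-0.0, -0.003, -1.0]]
wrist_force: [3.0, 1.1, -0.0]
width: 0.006
```

```bash
python3 -c "
from go import *
show(*[fin(a,0) for a in (101,107,113,119,125,131)])"
```

```text
t 3.62 p [0.5772 0.1482 0.1633] ang -78.71 F [ 3.   1.1 -0. ] w 0.006 q6 81.7
[  0.5763   0.1477   0.162  -79.    ] -> [0.0003 0.001  0.0013] yaw 0.3
[  0.5693   0.1475   0.162  -73.    ] -> [-0.0009  0.0079  0.0013] yaw -5.7
[  0.5624   0.1467   0.162  -67.    ] -> [-0.0015  0.0148  0.0012] yaw -11.7
[  0.5556   0.1451   0.162  -61.    ] -> [-0.0012  0.0218  0.0012] yaw -17.7
[  0.549    0.1428   0.162  -55.    ] -> [-0.0003  0.0287  0.0012] yaw -23.7
[  0.5427   0.1399   0.162  -49.    ] -> [0.0014 0.0355 0.0012] yaw -29.7
```

{"fn": "send_rows", "kwargs": {"plan": [{"slide": [-0.001, 0.0075, 0.001], "yaw": -6}, {"slide": [-0.0015, 0.0145, 0.001], "yaw": -12}, {"slide": [-0.001, 0.0215, 0.001], "yaw": -18}, {"slide": [0, 0.0285, 0.001], "yaw": -24}, {"slide": [0.0015, 0.0352, 0.001], "yaw": -30}]}}

```text
t: 4.03
position: [0.5427, 0.1403, 0.1625]
eef_rot: [[0.66, -0.751, 0.002], [-0.751, -0.66, 0.001], [0.0, -0.003, -1.0]]
wrist_force: [1.4, 2.5, 1.9]
width: -0.003
```

```bash
python3 -c "
from go import *
show(*[fin(a,0) for a in (131,136,141,146,151,156)])"
```

```text
t 4.03 p [0.5427 0.1403 0.1625] ang -48.7 F [1.4 2.5 1.9] w -0.003 q6 51.0
[  0.5427   0.1399   0.162  -49.    ] -> [0.0003 0.0003 0.0005] yaw 0.3
[  0.5377   0.1369   0.162  -44.    ] -> [-0.0008  0.006   0.0005] yaw -4.7
[  0.5329   0.1336   0.162  -39.    ] -> [-0.0014  0.0118  0.0004] yaw -9.7
[  0.5285   0.1298   0.162  -34.    ] -> [-0.0015  0.0176  0.0004] yaw -14.7
[  0.5244   0.1256   0.162  -29.    ] -> [-0.0011  0.0234  0.0004] yaw -19.7
[  0.5207   0.1211   0.162  -24.    ] -> [-0.0001  0.0292  0.0004] yaw -24.7
```

{"fn": "send_rows", "kwargs": {"plan": [{"slide": [-0.001, 0.006, 0], "yaw": -5}, {"slide": [-0.0014, 0.0118, 0], "yaw": -10}, {"slide": [-0.0015, 0.0176, 0], "yaw": -15}, {"slide": [-0.001, 0.0234, 0], "yaw": -20}, {"slide": [0, 0.029, 0], "yaw": -25}]}}

```text
t: 4.45
position: [0.5205, 0.1212, 0.1624]
eef_rot: [[0.915, -0.403, 0.001], [-0.403, -0.915, 0.001], [0.001, -0.002, -1.0]]
wrist_force: [0.9, 2.8, 2.2]
width: -0.002
```

{"fn": "send_rows", "kwargs": {"plan": [{"slide": [0, 0, 0], "yaw": 0}, {"slide": [0, 0, 0], "yaw": 0}]}}

```text
t: 4.62
position: [0.5205, 0.1205, 0.162]
eef_rot: [[0.912, -0.409, 0.0], [-0.409, -0.912, -0.0], [0.0, -0.0, -1.0]]
wrist_force: [1.7, 0.9, 0.9]
width: 0.005
```

```bash
python3 -c "
from go import *
from h import *
p,d=snap('top');p2,d2=snap('side')
f=lambda a,x,y,w,h,k:cv2.resize(a[y:y+h,x:x+w],None,fx=k,fy=k,interpolation=cv2.INTER_CUBIC)
save(np.hstack([f(p,230,180,100,113,4),f(p2,270,140,100,113,4)]),'pics/b.png')
show(*[fin(a,0) for a in (156,158,160,162,164,166,170)])"
```

```text
t 4.72 p [0.5205 0.1205 0.1617] ang -24.14 F [0.7 0.1 0.5] w -0.004 q6 24.5
[  0.5207   0.1211   0.162  -24.    ] -> [-0.0001 -0.0006 -0.0003] yaw -0.1
[  0.5194   0.1193   0.162  -22.    ] -> [-0.0005  0.0016 -0.0003] yaw -2.1
[  0.5181   0.1173   0.162  -20.    ] -> [-0.0009  0.0039 -0.0003] yaw -4.1
[  0.5168   0.1154   0.162  -18.    ] -> [-0.0013  0.0062 -0.0003] yaw -6.1
[  0.5157   0.1133   0.162  -16.    ] -> [-0.0015  0.0086 -0.0003] yaw -8.1
[  0.5146   0.1113   0.162  -14.    ] -> [-0.0017  0.0109 -0.0003] yaw -10.1
[  0.5126   0.1071   0.162  -10.    ] -> [-0.0017  0.0155 -0.0003] yaw -14.1
```

View pics/b.png

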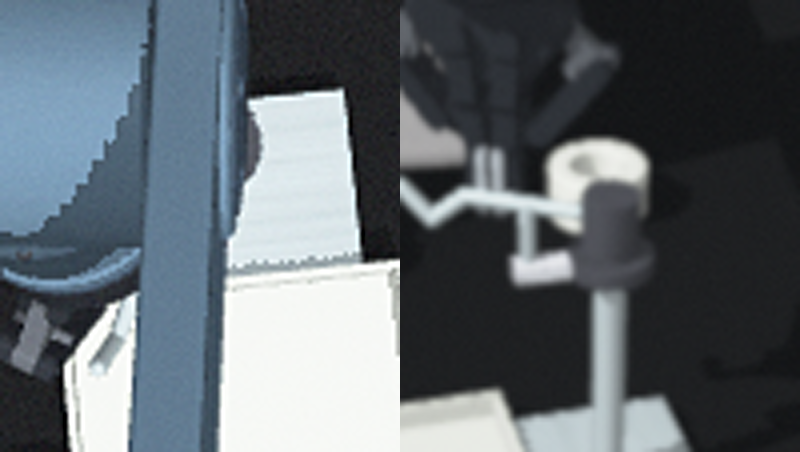

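{"fn": "send_rows", "kwargs": {"plan": [{"slide": [0, 0.0015, 0], "yaw": -1.5}, {"slide": [-0.0005, 0.0027, 0], "yaw": -3}, {"slide": [-0.001, 0.0039, 0], "yaw": -4}, {"slide": [-0.0011, 0.005, 0], "yaw": -5}, {"slide": [-0.0013, 0.0062, 0], "yaw": -6}]}}

```text
t: 5.13
position: [0.5169, 0.1156, 0.1618]
eef_rot: [[0.951, -0.309, 0.0], [-0.309, -0.951, 0.0], [0.0, -0.0, -1.0]]
wrist_force: [2.0, 2.6, -0.4]
width: -0.001
```

{"fn": "send_rows", "kwargs": {"plan": [{"slide": [-0.0001, 0.0006, 0], "yaw": -0.5}, {"slide": [-0.0002, 0.0012, 0], "yaw": -1}, {"slide": [-0.0003, 0.0018, 0], "yaw": -1.5}, {"slide": [-0.0004, 0.0024, 0], "yaw": -2}]}}

```text
t: 5.47
position: [0.5156, 0.1132, 0.1617]
eef_rot: [[0.961, -0.275, 0.0], [-0.275, -0.961, 0.0], [0.0, -0.0, -1.0]]
wrist_force: [2.4, 1.9, -0.7]
width: -0.002
```

{"fn": "send_rows", "kwargs": {"plan": [{"slide": [0, 0.0005, 0], "yaw": -0.4}, {"slide": [-0.0001, 0.001, 0], "yaw": -0.8}, {"slide": [-0.0001, 0.0015, 0], "yaw": -1.3}]}}

```text
t: 5.72
position: [0.515, 0.1118, 0.1618]
eef_rot: [[0.967, -0.253, -0.0], [-0.253, -0.967, 0.0], [-0.0, -0.0, -1.0]]
wrist_force: [1.7, 2.7, -0.4]
width: -0.003
```

{"fn": "send_rows", "kwargs": {"plan": [{"slide": [0, 0.0004, 0], "yaw": -0.35}, {"slide": [-0.0001, 0.0008, 0], "yaw": -0.7}, {"slide": [-0.0001, 0.0012, 0], "yaw": -1}]}}

```text
t: 5.97
position: [0.5145, 0.1107, 0.1617]
eef_rot: [[0.972, -0.236, -0.0], [-0.236, -0.972, 0.0], [-0.0, 0.0, -1.0]]
wrist_force: [0.5, 2.4, -0.2]
width: 0.003
```

{"fn": "send_rows", "kwargs": {"plan": [{"slide": [0, 0.0004, 0], "yaw": -0.35}, {"slide": [-0.0001, 0.0008, 0], "yaw": -0.7}, {"slide": [-0.0001, 0.0012, 0], "yaw": -1}]}}

```text
t: 6.22
position: [0.5141, 0.1096, 0.1617]
eef_rot: [[0.976, -0.219, -0.0], [-0.219, -0.976, 0.0], [-0.0, 0.0, -1.0]]
wrist_force: [0.4, 3.5, 1.3]
width: -0.001
```

{"fn": "send_rows", "kwargs": {"plan": [{"slide": [0, 0.0004, 0], "yaw": -0.35}, {"slide": [-0.0001, 0.0008, 0], "yaw": -0.7}]}}

```text
t: 6.38
position: [0.5137, 0.1088, 0.1617]
eef_rot: [[0.978, -0.207, -0.001], [-0.207, -0.978, 0.0], [-0.001, -0.0, -1.0]]
wrist_force: [-0.0, 3.4, 0.8]
width: -0.001
```

{"fn": "send_rows", "kwargs": {"plan": [{"slide": [0, 0.0004, 0], "yaw": -0.35}, {"slide": [-0.0001, 0.0008, 0], "yaw": -0.7}]}}

```text
t: 6.55
position: [0.5135, 0.1081, 0.1617]
eef_rot: [[0.981, -0.195, -0.001], [-0.195, -0.981, 0.0], [-0.001, 0.0, -1.0]]
wrist_force: [-0.8, 2.8, 1.6]
width: -0.0
```

{"fn": "send_rows", "kwargs": {"plan": [{"slide": [0, 0.0004, 0], "yaw": -0.35}, {"slide": [-0.0001, 0.0008, 0], "yaw": -0.7}]}}

```text
t: 6.72
position: [0.5133, 0.1076, 0.1617]
eef_rot: [[0.983, -0.183, -0.0], [-0.183, -0.983, 0.001], [-0.001, -0.001, -1.0]]
wrist_force: [-0.8, 5.3, 0.8]
width: -0.0
```

{"fn": "send_rows", "kwargs": {"plan": [{"slide": [0, 0.0004, 0], "yaw": -0.35}, {"slide": [-0.0001, 0.0007, 0], "yaw": -0.6}]}}

```text
t: 6.88
position: [0.5131, 0.1075, 0.1617]
eef_rot: [[0.985, -0.173, -0.0], [-0.173, -0.985, 0.002], [-0.0, -0.002, -1.0]]
wrist_force: [-0.9, 7.7, 1.3]
width: 0.0
```

{"fn": "send_rows", "kwargs": {"plan": [{"slide": [0, 0.0003, 0], "yaw": 0}, {"slide": [0, 0.0006, 0], "yaw": 0}]}}

```text
t: 7.05
position: [0.5131, 0.1073, 0.1617]
eef_rot: [[0.985, -0.173, 0.0], [-0.173, -0.985, 0.003], [-0.0, -0.003, -1.0]]
wrist_force: [-0.5, 8.9, 1.4]
width: -0.004
```

{"fn": "send_rows", "kwargs": {"plan": [{"slide": [0, 0.0001, 0], "yaw": 0}, {"slide": [0, 0.0001, 0], "yaw": 0}]}}

```text
t: 7.22
position: [0.5131, 0.1074, 0.1617]
eef_rot: [[0.985, -0.173, 0.0], [-0.173, -0.985, 0.003], [-0.0, -0.003, -1.0]]
wrist_force: [0.8, 9.6, -0.0]
width: -0.002
```

{"fn": "send_rows", "kwargs": {"plan": [{"slide": [0, 0.0002, 0], "yaw": 0}, {"slide": [0, 0.0002, 0], "yaw": 0}, {"slide": [0, 0.0002, 0], "yaw": 0}, {"slide": [0, 0.0002, 0], "yaw": 0}, {"slide": [0, 0.0002, 0], "yaw": 0}]}}

```text
t: 7.63
position: [0.5131, 0.1073, 0.1617]
eef_rot: [[0.985, -0.173, 0.0], [-0.173, -0.985, 0.003], [-0.0, -0.003, -1.0]]
wrist_force: [0.2, 9.2, 0.1]
width: 0.002
```

{"fn": "send_rows", "kwargs": {"plan": [{"slide": [0, -0.002, 0], "yaw": 0}, {"slide": [0, -0.006, 0], "yaw": 0}, {"slide": [0, -0.014, 0], "yaw": 0}, {"slide": [0, -0.024, 0], "yaw": 0}, {"slide": [0, -0.03, -0.01], "yaw": 0}]}}

```text
t: 8.05
position: [0.5172, 0.1361, 0.1702]
eef_rot: [[0.985, -0.174, -0.003], [-0.174, -0.985, -0.0], [-0.003, 0.001, -1.0]]
wrist_force: [-0.9, 0.2, -0.3]
width: -0.003
```

{"fn": "send_rows", "kwargs": {"plan": [{"slide": [0, 0, -0.025], "yaw": 0}, {"slide": [0, 0, -0.055], "yaw": 0}, {"slide": [0, 0, -0.08], "yaw": 0}, {"slide": [0, 0, -0.095], "yaw": 0}, {"slide": [0, 0, -0.1], "yaw": 0}]}}

```text
t: 8.47
position: [0.5201, 0.1359, 0.276]
eef_rot: [[0.985, -0.173, 0.006], [-0.173, -0.985, 0.0], [0.006, -0.001, -1.0]]
wrist_force: [0.1, -0.3, 0.9]
width: -0.003
```

```bash
python3 -c "
from go import *
show([.526,-.229,.26,-114.5])"
```

```text
t 8.47 p [0.5201 0.1359 0.276 ] ang -9.97 F [ 0.1 -0.3  0.9] w -0.003 q6 12.0
[   0.526   -0.229    0.26  -114.5  ] -> [0.0689 0.3584 0.016 ] yaw 104.5
```

{"fn": "send_rows", "kwargs": {"plan": [{"slide": [0.035, 0.18, 0.008], "yaw": 35}, {"slide": [0.035, 0.18, 0.008], "yaw": 35}, {"slide": [0.035, 0.18, 0.008], "yaw": 35}, {"slide": [0.035, 0.18, 0.008], "yaw": 35}, {"slide": [0.035, 0.18, 0.008], "yaw": 35}], "hand": 0.042}}

```text
t: 8.88
position: [0.521, -0.052, 0.263]
eef_rot: [[0.701, -0.713, -0.001], [-0.713, -0.701, -0.002], [0.0, 0.002, -1.0]]
wrist_force: [-0.5, 0.6, 0.5]
width: 0.496
```

```bash
python3 -c "
from go import *
from m import *
p,d=snap('top'); save(p,'pics/t2.png')
show([.526,-.229,.20,-114.5])
# hook at stop
c,_=cloud('top',(230,200,300,270),d); q=sel(c,.150,.187); q=q[np.hypot(*(q[:,:2]-H).T)>.045]; print(len(q),pca(q))
dd=q[:,:2]-H; rr=np.hypot(*dd.T); a=np.degrees(np.arctan2(dd[:,1],dd[:,0])); print(rr.max(),np.median(a),a[rr>.085].mean(),a[(rr<.07)].mean(), a.std(), [q[(rr>l)&(rr<l+.01),2].max().round(4) for l in (.05,.06,.07,.08,.09,.1)])
"
```

```text
t 8.93 p [ 0.5212 -0.0532  0.2629] ang -45.96 F [-0.1 -2.1 -0.1] w 0.492 q6 27.2
[   0.526   -0.229    0.2   -114.5  ] -> [0.1297 0.1185 0.0632] yaw 68.5
170 (array([0.5064, 0.0924]), array([ 3.9, 16.2]), np.float64(163.6))Traceback (most recent call last):
  File "<string>", line 8, in <module>
    dd=q[:,:2]-H; rr=np.hypot(*dd.T); a=np.degrees(np.arctan2(dd[:,1],dd[:,0])); print(rr.max(),np.median(a),a[rr>.085].mean(),a[(rr<.07)].mean(), a.std(), [q[(rr>l)&(rr<l+.01),2].max().round(4) for l in (.05,.06,.07,.08,.09,.1)])
                                                                                                                                                             ~~~~~~~~~~~~~~~~~~~~~~~~~~^^
    return umr_maximum(a, axis, None, out, keepdims, initial, where)
ValueError: zero-size array to reduction operation maximum which has no identity
```

{"fn": "send_rows", "kwargs": {"plan": [{"slide": [0.13, 0.1185, 0.01], "yaw": 35}, {"slide": [0.13, 0.1185, 0.02], "yaw": 35}, {"slide": [0.13, 0.1185, 0.03], "yaw": 35}, {"slide": [0.13, 0.1185, 0.04], "yaw": 35}, {"slide": [0.13, 0.1185, 0.04], "yaw": 35}]}}

```text
t: 9.35
position: [0.5287, -0.2273, 0.2212]
eef_rot: [[0.166, -0.986, -0.002], [-0.986, -0.166, -0.0], [-0.0, 0.002, -1.0]]
wrist_force: [-0.7, 1.1, -0.1]
width: 0.488
```

```bash
python3 -c "
from go import *
from m import *
p,d=snap('top'); p2,d2=snap('side')
f=lambda a,x,y,w,h,k:cv2.resize(a[y:y+h,x:x+w],None,fx=k,fy=k,interpolation=cv2.INTER_CUBIC)
save(np.hstack([f(p,230,190,100,113,4),f(p2,250,140,100,113,4)]),'pics/c.png')
show([.526,-.229,.16,-114.5])
c,_=cloud('top',(225,195,300,270),d); q=sel(c,.150,.187); q=q[np.hypot(*(q[:,:2]-H).T)>.045]; print(len(q),pca(q))
dd=q[:,:2]-H; rr=np.hypot(*dd.T); a=np.degrees(np.arctan2(dd[:,1],dd[:,0])); print(rr.max(),np.median(a),a[rr>.085].mean(),a[(rr<.07)].mean(), a.std())
"
```

```text
t 9.45 p [ 0.5285 -0.2253  0.2212] ang -80.26 F [ 0.4 -0.  -0.5] w 0.489 q6 45.4
[   0.526   -0.229    0.16  -114.5  ] -> [0.0034 0.0028 0.0612] yaw 34.2
170 (array([0.5063, 0.0924]), array([ 3.9, 16.2]), np.float64(163.5))
0.09665329692553502 169.37427159622305 169.61427225888656 119.50547930417484 91.45368556367075
```

View pics/c.png

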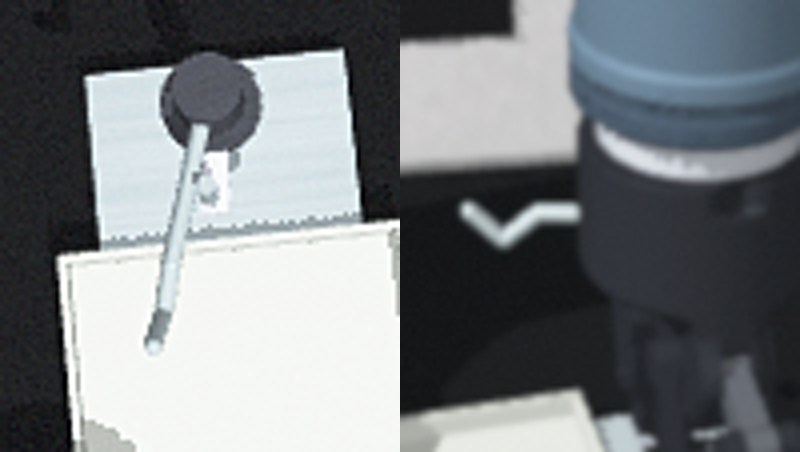

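The hook now stands over the tray beside the pin, with its tip at top px (268,277) and side px (266,192).

```bash
python3 -c "
from h import *
g=lambda x,y:(230+x/4,190+y/4)
print('tip',tri((250+65/4,140+208/4),g(152,345)))
print('V',tri((250+103/4,140+236/4),g(159,322)))
a=onz('top',g(201,135),.178);b=onz('top',g(166,300),.178);e=b-a
t=onz('top',g(152,345),.176);print(a,b,t,np.degrees(np.arctan2(e[1],e[0])))
H=np.array([.574,.081])
for q in(a,b,t): d=q[:2]-H; print(np.hypot(*d),np.degrees(np.arctan2(d[1],d[0])))
"
```

```text
tip (array([0.46543482, 0.10064144, 0.17406903]), np.float64(0.003032428333435235))
V (array([0.47994511, 0.09941692, 0.1569846 ]), np.float64(0.0036079543232351114))
[0.55452946 0.08316745 0.178     ] [0.48526919 0.09531112 0.178     ] [0.46679299 0.10055295 0.176     ] 170.05519133948167
0.019590803141379468 173.64802692507251
0.08987749879667792 170.83784110029998
0.10897550410104441 169.66371840342313
```

{"fn": "send_rows", "kwargs": {"plan": [{"slide": [0.0034, 0.0028, 0.006], "yaw": 34.2}, {"slide": [0.0034, 0.0028, 0.015], "yaw": 34.2}, {"slide": [0.0034, 0.0028, 0.025], "yaw": 34.2}, {"slide": [0.0034, 0.0028, 0.035], "yaw": 34.2}, {"slide": [0.0034, 0.0028, 0.045], "yaw": 34.2}]}}

```text
t: 9.87
position: [0.5279, -0.2257, 0.1787]
eef_rot: [[-0.411, -0.912, 0.0], [-0.912, 0.411, 0.0], [-0.0, -0.0, -1.0]]
wrist_force: [0.1, -0.0, 0.7]
width: 0.494
```

{"fn": "send_rows", "kwargs": {"plan": [{"slide": [0, 0, 0], "yaw": 0}, {"slide": [0, 0, 0], "yaw": 0}]}}

```text
t: 10.03
position: [0.5275, -0.2259, 0.1786]
eef_rot: [[-0.404, -0.915, -0.001], [-0.915, 0.404, 0.001], [-0.001, 0.001, -1.0]]
wrist_force: [-0.6, 0.1, -0.2]
width: 0.489
```

```bash
python3 -c "
from go import *
from h import *
p,d=snap('top'); p2,d2=snap('side')
f=lambda a,x,y,w,h,k:cv2.resize(a[y:y+h,x:x+w],None,fx=k,fy=k,interpolation=cv2.INTER_CUBIC)
save(np.hstack([f(p,410,215,100,113,4),f(p2,270,300,100,113,4)]),'pics/d.png')
show([.526,-.229,.092,-114.5])"
```

```text
t 10.13 p [ 0.5281 -0.2269  0.1797] ang -113.91 F [-0.7  0.6 -0.4] w 0.494 q6 78.8
[ 5.260e-01 -2.290e-01  9.200e-02 -1.145e+02] -> [0.0027 0.0011 0.0877] yaw 0.6
```

View pics/d.png

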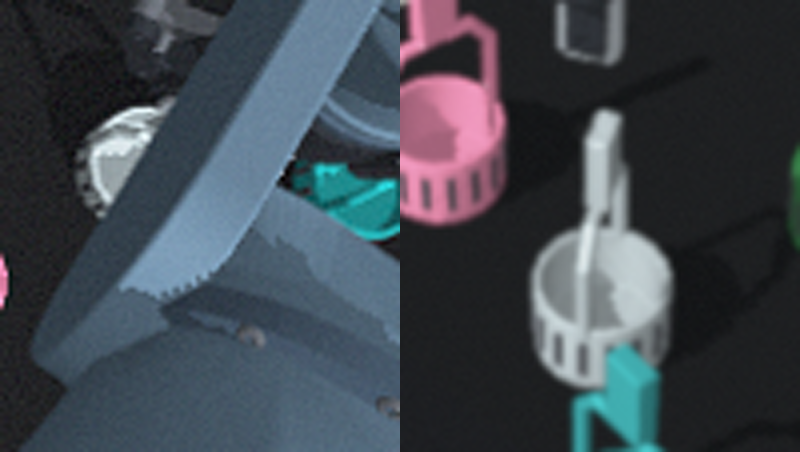

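{"fn": "send_rows", "kwargs": {"plan": [{"slide": [0.001, 0.001, 0.02], "yaw": 0.6}, {"slide": [0.0027, 0.0011, 0.04], "yaw": 0.6}, {"slide": [0.0027, 0.0011, 0.055], "yaw": 0.6}, {"slide": [0.0027, 0.0011, 0.067], "yaw": 0.6}, {"slide": [0.0027, 0.0011, 0.074], "yaw": 0.6}]}}

```text
t: 10.55
position: [0.5252, -0.2292, 0.1039]
eef_rot: [[-0.418, -0.909, -0.001], [-0.909, 0.418, 0.001], [-0.0, 0.001, -1.0]]
wrist_force: [-0.5, -0.8, 0.1]
width: 0.493
```

{"fn": "send_rows", "kwargs": {"plan": [{"slide": [0, 0, 0.003], "yaw": 0}, {"slide": [0, 0, 0.006], "yaw": 0}, {"slide": [0, 0, 0.008], "yaw": 0}, {"slide": [0, 0, 0.01], "yaw": 0}, {"slide": [0, 0, 0.011], "yaw": 0}]}}

```text
t: 10.97
position: [0.5257, -0.2299, 0.0942]
eef_rot: [[-0.419, -0.908, 0.001], [-0.908, 0.419, -0.001], [0.0, -0.001, -1.0]]
wrist_force: [0.5, 0.5, -0.6]
width: 0.49
```

```bash
python3 -c "
from go import *
from h import *
p2,d2=snap('side')
save(cv2.resize(p2[290:402,270:370],None,fx=5,fy=5,interpolation=cv2.INTER_CUBIC),'pics/e.png')
show([.526,-.229,.093,-114.5])"
```

```text
t 11.02 p [ 0.5255 -0.2297  0.0939] ang -114.8 F [-0.2 -0.1  0. ] w 0.493 q6 79.3
[ 5.260e-01 -2.290e-01  9.300e-02 -1.145e+02] -> [-0.0009 -0.0001  0.0009] yaw -0.3
```

View pics/e.png

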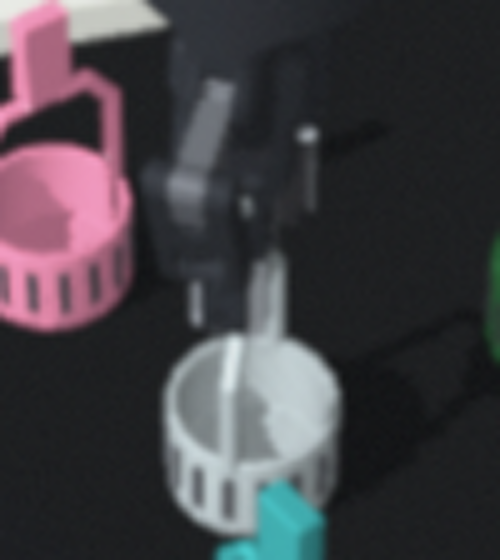

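The near finger (px 205,300 in the crop) stands in front of the tab with the bail visible beneath it. Closing on the tab.

{"fn": "send_rows", "kwargs": {"plan": [{"slide": [0, 0, 0], "yaw": 0}, {"slide": [0, 0, 0], "yaw": 0}, {"slide": [0, 0, 0], "yaw": 0}, {"slide": [0, 0, 0], "yaw": 0}, {"slide": [0, 0, 0], "yaw": 0}], "hand": 0.01}}

```text
t: 11.43
position: [0.5255, -0.23, 0.0941]
eef_rot: [[-0.42, -0.908, 0.001], [-0.908, 0.42, -0.001], [0.0, -0.001, -1.0]]
wrist_force: [-0.3, -1.4, 2.6]
width: 0.198
```

{"fn": "send_rows", "kwargs": {"plan": [{"slide": [0, 0, 0], "yaw": 0}, {"slide": [0, 0, -0.003], "yaw": 0}, {"slide": [0, 0, -0.01], "yaw": 0}, {"slide": [0, 0, -0.02], "yaw": 0}, {"slide": [0, 0, -0.03], "yaw": 0}]}}

```text
t: 11.85
position: [0.5251, -0.2293, 0.1243]
eef_rot: [[-0.42, -0.908, -0.001], [-0.908, 0.42, 0.001], [-0.0, 0.001, -1.0]]
wrist_force: [0.5, -0.2, -2.9]
width: 0.197
```

```bash
python3 -c "
from go import *
show()"
```

```text
t 11.85 p [ 0.5251 -0.2293  0.1243] ang -114.8 F [ 0.5 -0.2 -2.9] w 0.197 q6 79.3
```

{"fn": "send_rows", "kwargs": {"plan": [{"slide": [0, 0, -0.025], "yaw": 0}, {"slide": [0, 0, -0.055], "yaw": 0}, {"slide": [0, 0, -0.09], "yaw": 0}, {"slide": [0, 0, -0.12], "yaw": 0}, {"slide": [0, 0, -0.14], "yaw": 0}]}}

```text
t: 12.27
position: [0.5263, -0.2302, 0.2688]
eef_rot: [[-0.419, -0.908, 0.005], [-0.908, 0.419, -0.003], [0.001, -0.005, -1.0]]
wrist_force: [0.7, -0.3, -1.7]
width: 0.199
```

```bash
python3 -c "
from go import *
show([.4213,.1076,.265,-99.9])"
```

```text
t 12.27 p [ 0.5263 -0.2302  0.2688] ang -114.8 F [ 0.7 -0.3 -1.7] w 0.199 q6 79.3
[  0.4213   0.1076   0.265  -99.9   ] -> [-0.2626  0.237   0.0023] yaw -14.9
```

{"fn": "send_rows", "kwargs": {"plan": [{"slide": [-0.015, 0.0135, 0], "yaw": 0}, {"slide": [-0.038, 0.034, 0], "yaw": 0}, {"slide": [-0.062, 0.056, 0], "yaw": 0}, {"slide": [-0.086, 0.078, 0], "yaw": 0}, {"slide": [-0.11, 0.1, 0], "yaw": 0}]}}

```text
t: 12.68
position: [0.48, -0.0866, 0.2648]
eef_rot: [[-0.42, -0.908, 0.001], [-0.908, 0.42, -0.0], [-0.0, -0.001, -1.0]]
wrist_force: [1.0, 0.3, -1.3]
width: 0.194
```

{"fn": "send_rows", "kwargs": {"plan": [{"slide": [-0.024, 0.022, 0], "yaw": -3}, {"slide": [-0.048, 0.043, 0], "yaw": -6}, {"slide": [-0.072, 0.065, 0], "yaw": -9}, {"slide": [-0.094, 0.085, 0], "yaw": -12}, {"slide": [-0.112, 0.101, 0], "yaw": -14}]}}

```text
t: 13.1
position: [0.435, 0.0582, 0.2649]
eef_rot: [[-0.184, -0.983, 0.001], [-0.983, 0.184, 0.0], [-0.001, -0.001, -1.0]]
wrist_force: [0.3, 0.3, -2.8]
width: 0.201
```

```bash
python3 -c "
from go import *
show([.4213,.1076,.265,-99.9])"
```

```text
t 13.1 p [0.435  0.0582 0.2649] ang -100.61 F [ 0.3  0.3 -2.8] w 0.201 q6 92.6
[  0.4213   0.1076   0.265  -99.9   ] -> [-0.046   0.0226 -0.0001] yaw -0.7
```

{"fn": "send_rows", "kwargs": {"plan": [{"slide": [-0.015, 0.009, 0], "yaw": -0.7}, {"slide": [-0.03, 0.016, 0], "yaw": -0.7}, {"slide": [-0.04, 0.021, 0], "yaw": -0.7}, {"slide": [-0.046, 0.0226, 0], "yaw": -0.7}, {"slide": [-0.046, 0.0226, 0.005], "yaw": -0.7}]}}

```text
t: 13.52
position: [0.423, 0.1066, 0.2604]
eef_rot: [[-0.174, -0.985, 0.003], [-0.985, 0.174, 0.0], [-0.001, -0.003, -1.0]]
wrist_force: [0.2, 0.4, -2.1]
width: 0.197
```

{"fn": "send_rows", "kwargs": {"plan": [{"slide": [0, 0, 0.012], "yaw": 0}, {"slide": [0, 0, 0.026], "yaw": 0}, {"slide": [0, 0, 0.04], "yaw": 0}, {"slide": [0, 0, 0.052], "yaw": 0}, {"slide": [0, 0, 0.058], "yaw": 0}]}}

```text
t: 13.93
position: [0.4218, 0.1049, 0.1991]
eef_rot: [[-0.176, -0.984, -0.002], [-0.984, 0.176, -0.0], [0.001, 0.002, -1.0]]
wrist_force: [-0.4, -0.4, -2.7]
width: 0.2
```

{"fn": "send_rows", "kwargs": {"plan": [{"slide": [0, 0, 0], "yaw": 0}, {"slide": [0, 0, 0], "yaw": 0}]}}

```text
t: 14.1
position: [0.4226, 0.1052, 0.2009]
eef_rot: [[-0.176, -0.984, -0.0], [-0.984, 0.176, -0.0], [0.0, 0.0, -1.0]]
wrist_force: [0.3, 0.3, -1.9]
width: 0.201
```

```bash
python3 -c "
from go import *
from h import *
p,d=snap('top');p2,d2=snap('side')
f=lambda a,x,y,w,h,k:cv2.resize(a[y:y+h,x:x+w],None,fx=k,fy=k,interpolation=cv2.INTER_CUBIC)
save(np.hstack([f(p,230,210,100,113,4),f(p2,220,130,100,113,4)]),'pics/f.png')
u=np.array([np.cos(np.radians(170.1)),np.sin(np.radians(170.1))])
show(*[[*(H+k*u),.201,-99.9] for k in (.155,.13,.115,.105,.092)])"
```

```text
t 14.2 p [0.4231 0.1054 0.2016] ang -100.12 F [ 0.3 -0.1 -2.2] w 0.195 q6 98.4
[  0.4213   0.1076   0.201  -99.9   ] -> [-0.0019  0.0022  0.0006] yaw -0.2
[  0.4459   0.1034   0.201  -99.9   ] -> [-0.002  -0.0228  0.0007] yaw -0.2
[  0.4607   0.1008   0.201  -99.9   ] -> [-0.0021 -0.0378  0.0007] yaw -0.2
[ 4.706e-01  9.910e-02  2.010e-01 -9.990e+01] -> [-0.0021 -0.0478  0.0007] yaw -0.2
[ 4.834e-01  9.680e-02  2.010e-01 -9.990e+01] -> [-0.0022 -0.0608  0.0007] yaw -0.2
```

View pics/f.png

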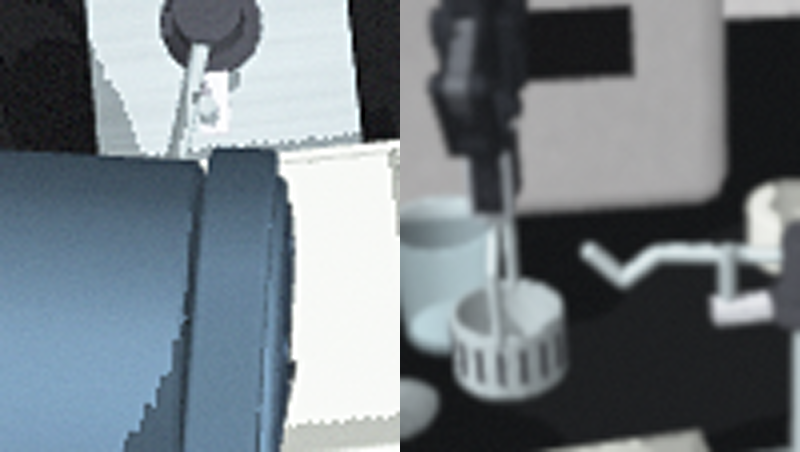

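{"fn": "send_rows", "kwargs": {"plan": [{"slide": [-0.001, -0.005, 0], "yaw": 0}, {"slide": [-0.002, -0.013, 0], "yaw": -0.2}, {"slide": [-0.002, -0.022, 0], "yaw": -0.2}, {"slide": [-0.002, -0.029, 0], "yaw": -0.2}, {"slide": [-0.002, -0.035, 0], "yaw": -0.2}]}}

```text
t: 14.62
position: [0.4585, 0.1012, 0.2009]
eef_rot: [[-0.172, -0.985, 0.001], [-0.985, 0.172, -0.0], [-0.0, -0.001, -1.0]]
wrist_force: [0.3, 0.0, -1.8]
width: 0.187
```

{"fn": "send_rows", "kwargs": {"plan": [{"slide": [0, -0.006, 0], "yaw": 0}, {"slide": [0, -0.012, 0], "yaw": 0}, {"slide": [0, -0.018, 0], "yaw": 0}, {"slide": [0, -0.023, 0], "yaw": 0}, {"slide": [0, -0.026, 0], "yaw": 0}]}}

```text
t: 15.03
position: [0.4835, 0.0968, 0.2007]
eef_rot: [[-0.172, -0.985, 0.0], [-0.985, 0.172, -0.0], [-0.0, -0.0, -1.0]]
wrist_force: [-0.3, -0.2, -1.5]
width: 0.199
```

```bash
python3 -c "
from go import *
from h import *
p2,d2=snap('side')
save(cv2.resize(p2[130:242,240:340],None,fx=5,fy=5,interpolation=cv2.INTER_CUBIC),'pics/g.png')
show([.4834,.0968,.201,-99.9],[.4834,.0968,.1774,-99.9])"
```

```text
t 15.08 p [0.4838 0.0967 0.2007] ang -99.92 F [-1.1 -0.5 -2. ] w 0.198 q6 97.4
[ 4.834e-01  9.680e-02  2.010e-01 -9.990e+01] -> [ 0.      0.0004 -0.0003] yaw -0.0
[ 4.834e-01  9.680e-02  1.774e-01 -9.990e+01] -> [0.     0.0004 0.0233] yaw -0.0
```

View pics/g.png

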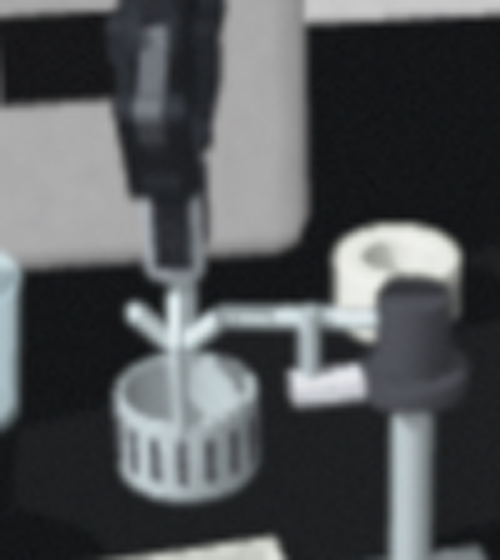

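The hook passes through the bail, with the bail right over the V (crop px 180,340). Lowering slowly.

{"fn": "send_rows", "kwargs": {"plan": [{"slide": [0, 0, 0.004], "yaw": 0}, {"slide": [0, 0.0003, 0.009], "yaw": 0}, {"slide": [0, 0.0003, 0.014], "yaw": 0}, {"slide": [0, 0.0003, 0.017], "yaw": 0}, {"slide": [0, 0.0003, 0.019], "yaw": 0}]}}

```text
t: 15.5
position: [0.4819, 0.0971, 0.1809]
eef_rot: [[-0.172, -0.985, -0.001], [-0.985, 0.172, 0.0], [0.0, 0.001, -1.0]]
wrist_force: [-0.4, 0.9, -2.2]
width: 0.2
```

{"fn": "send_rows", "kwargs": {"plan": [{"slide": [0, 0, 0.0007], "yaw": 0}, {"slide": [0, 0, 0.0014], "yaw": 0}, {"slide": [0, 0, 0.002], "yaw": 0}]}}

```text
t: 15.75
position: [0.4826, 0.0971, 0.1798]
eef_rot: [[-0.172, -0.985, 0.0], [-0.985, 0.172, 0.0], [-0.0, -0.0, -1.0]]
wrist_force: [0.4, 0.5, -3.3]
width: 0.192
```

{"fn": "send_rows", "kwargs": {"plan": [{"slide": [0, 0, 0.0005], "yaw": 0}, {"slide": [0, 0, 0.001], "yaw": 0}]}}

```text
t: 15.92
position: [0.4827, 0.097, 0.1789]
eef_rot: [[-0.172, -0.985, 0.0], [-0.985, 0.172, -0.0], [-0.0, -0.0, -1.0]]
wrist_force: [0.4, -0.4, -1.4]
width: 0.195
```

{"fn": "send_rows", "kwargs": {"plan": [{"slide": [0, 0, 0.0005], "yaw": 0}, {"slide": [0, 0, 0.001], "yaw": 0}]}}

```text
t: 16.08
position: [0.4827, 0.097, 0.1778]
eef_rot: [[-0.172, -0.985, 0.0], [-0.985, 0.172, -0.0], [-0.0, -0.0, -1.0]]
wrist_force: [-0.8, -0.4, -0.1]
width: 0.197
```

{"fn": "send_rows", "kwargs": {"plan": [{"slide": [0, 0, 0.0004], "yaw": 0}, {"slide": [0, 0, 0.0006], "yaw": 0}, {"slide": [0, 0, 0.0006], "yaw": 0}]}}

```text
t: 16.33
position: [0.4828, 0.0971, 0.1776]
eef_rot: [[-0.172, -0.985, 0.001], [-0.985, 0.172, -0.0], [-0.0, -0.001, -1.0]]
wrist_force: [-1.4, 0.2, 1.9]
width: 0.196
```

{"fn": "send_rows", "kwargs": {"plan": [{"slide": [0, 0, -0.0003], "yaw": 0}, {"slide": [0, 0.0003, -0.0003], "yaw": 0}]}}

```text
t: 16.5
position: [0.4825, 0.0971, 0.1776]
eef_rot: [[-0.172, -0.985, 0.001], [-0.985, 0.172, 0.0], [-0.0, -0.001, -1.0]]
wrist_force: [0.3, 0.2, -0.3]
width: 0.199
```

{"fn": "send_rows", "kwargs": {"plan": [{"slide": [0, 0, 0], "yaw": 0}, {"slide": [0, 0, 0], "yaw": 0}, {"slide": [0, 0, 0], "yaw": 0}, {"slide": [0, 0, 0], "yaw": 0}, {"slide": [0, 0, 0], "yaw": 0}], "hand": 0.034}}

```text
t: 16.92
position: [0.4823, 0.0971, 0.1774]
eef_rot: [[-0.172, -0.985, 0.0], [-0.985, 0.172, 0.0], [-0.0, -0.0, -1.0]]
wrist_force: [0.2, -0.1, -0.3]
width: 0.397
```

```bash
python3 -c "
from go import *
from h import *
p2,d2=snap('side')
save(cv2.resize(p2[130:242,240:340],None,fx=5,fy=5,interpolation=cv2.INTER_CUBIC),'pics/i.png')
show()"
```

```text
t 16.97 p [0.4823 0.0971 0.1774] ang -99.91 F [-1.6 -0.4  0.4] w 0.4 q6 97.4
```

View pics/i.png

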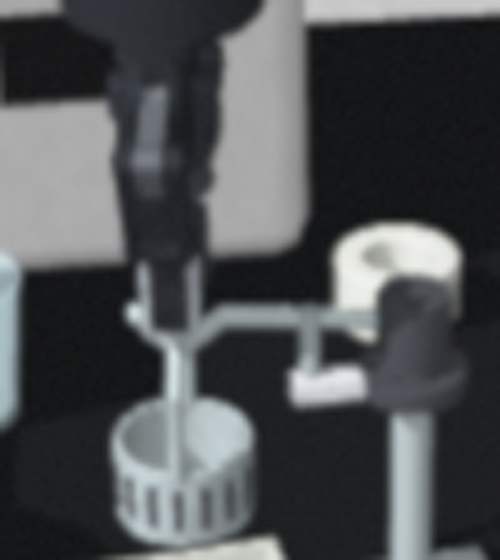

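Fingers are open and the bail rests in the V, with the basket upright. Now withdrawing straight up, gently at first.

{"fn": "send_rows", "kwargs": {"plan": [{"slide": [0, 0, -0.003], "yaw": 0}, {"slide": [0, 0, -0.008], "yaw": 0}, {"slide": [0, 0, -0.016], "yaw": 0}, {"slide": [0, 0, -0.028], "yaw": 0}, {"slide": [0, 0, -0.04], "yaw": 0}]}}

```text
t: 17.38
position: [0.4822, 0.0971, 0.2185]
eef_rot: [[-0.172, -0.985, 0.0], [-0.985, 0.172, 0.0], [-0.0, -0.0, -1.0]]
wrist_force: [-0.1, 0.2, 0.2]
width: 0.403
```

{"fn": "send_rows", "kwargs": {"plan": [{"slide": [0, 0, -0.02], "yaw": 0}, {"slide": [0, 0, -0.045], "yaw": 0}, {"slide": [0, 0, -0.07], "yaw": 0}, {"slide": [0, 0, -0.085], "yaw": 0}, {"slide": [0, 0, -0.09], "yaw": 0}]}}

```text
t: 17.8
position: [0.4837, 0.0971, 0.3116]
eef_rot: [[-0.172, -0.985, 0.006], [-0.985, 0.172, -0.0], [-0.001, -0.006, -1.0]]
wrist_force: [-0.2, -0.1, 0.1]
width: 0.398
```

{"fn": "send_rows", "kwargs": {"plan": [{"slide": [0.03, 0, 0], "yaw": 0}, {"slide": [0.06, 0, 0], "yaw": 0}, {"slide": [0.09, 0, 0], "yaw": 0}, {"slide": [0.12, 0, 0], "yaw": 0}, {"slide": [0.14, 0, 0], "yaw": 0}]}}

```text
t: 18.22
position: [0.4574, -0.0427, 0.3071]
eef_rot: [[-0.173, -0.985, -0.001], [-0.985, 0.173, -0.0], [0.001, 0.001, -1.0]]
wrist_force: [0.5, -0.6, -0.7]
width: 0.4
```

```bash
python3 -c "
from go import *
from h import *
p,d=snap('top');p2,d2=snap('side')
f=lambda a,x,y,w,h,k:cv2.resize(a[y:y+h,x:x+w],None,fx=k,fy=k,interpolation=cv2.INTER_CUBIC)
save(np.hstack([f(p,230,190,100,113,4),f(p2,240,130,100,113,4)]),'pics/j.png')
show()"
```

```text
t 18.32 p [ 0.4575 -0.0432  0.3071] ang -100.13 F [-0.3 -0.7 -0.3] w 0.401 q6 79.9
```

View pics/j.png

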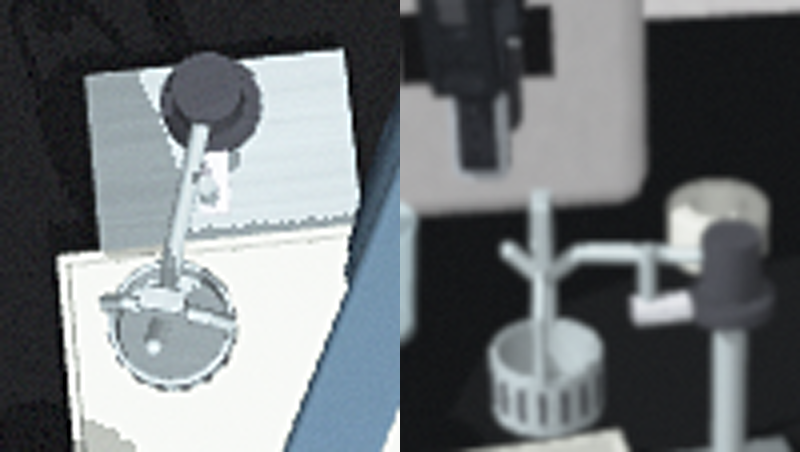

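The basket hangs upright in the dip. The hook tip, at top crop px (152,347), is exactly where it was at the stop, and the gripper is clear.

```bash
python3 -c "
from bench import r
print(r.sign_off())"
```

```text
the job is handed in; nothing more can be done
None
```

The job is done and handed in at about 18 s: the hook is on its stop and the steel basket hangs by its bail in the dip.

- **Hook:** I pushed it round counter-clockwise with closed fingers. Contact with the stop pin was felt at a hook angle of about 170°. I pressed there at about 9–9.6 N for about 0.6 s, and the highest force read was 9.6 N.
- **Basket:** I gripped the steel basket by its tab, passed the bail over the hook's tip and lowered it until the hook carried the weight. I eased the load to near zero before opening the fingers and lifting straight out.
- **Last checks:** The final top and side pictures show the basket upright in the V. The hook tip is at the same top-view pixel as before hanging, with the shank beside the pin. The gripper was well clear and wrist forces were near zero.
- **Small disagreements:** The two-view rays missed each other by about 3 mm on the hook's tip and dip. The pin as measured put the stop at 171°, against 170° felt.
- **Not checked:** I took no closing picture of the whole bench, so the bystanders were not rechecked. No unexpected contact force showed in the readings.

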